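Turn the swivel hook and hang the test weight

ROBOT

A 7-joint arm with a two-finger parallel gripper is mounted at the origin on a cart in front of the work surface, level with it; the furniture and walls round the work are solid. World frame = base frame: x ahead of the robot, y to its left, z up, the work surface at z = 0. Lengths are in m, angles in rad, forces in N, time in s.
With the tool pointing down it reaches from about 0.4 to 0.9 m from the base axis. Payload 5.5 kg.
Tool frame: the origin (TCP) lies midway between the tips of the shut fingers; the grasp point (between the pads) lies 19 mm behind it (manip.grip_depth is the distance from the TCP to the grasp point, in m); z points along the fingers, x is the direction in which the jaws open and shut, and the axes are right-handed (so a half turn about z gives the same grasp; the last joint's range is limited). The gripper opens to 92 mm and grips with 3 to 60 N. Pads are 19 mm wide; open, the fingers measure 130 mm over their backs; the gripper's body (75 mm by 190 mm) begins 47 mm behind the grasp point.
Start: joints at [1.506, 0.501, -0.427, 1.55, 0.221, 1.138, -0.21], TCP at [0.209, -0.615, 0.227] pointing down, gripper open.
Joint ranges: [-2.88, 2.88], [-0.31, 2.03], [-1.54, 1.56], [0.2, 2.42], [-1.41, 4.55], [0.19, 2.02], [-2.57, 2.57]. Speed limits (rad/s): [2.57, 2.57, 3.14, 3.14, 3.14, 3.14, 3.14].

INTERFACE

Orientations are given as a unit quaternion [x, y, z, w].
In Python, from bench import manip, effector, viewer gives the robot as it stands. Calls block until the motion is done:
- manip.move_pose(position, orientation): joint-space move of the TCP to a pose.
- manip.servo_line(position, ori=None, vel=0.15): straight line of the TCP; ori=None keeps the orientation; vel is the mean speed in m/s.
- manip.movej(angles): joint-space move.
- effector.open_jaws() and effector.close(f_grip=None): open the fingers fully, or close them until they stop; f_grip is the grip in N (None keeps the last).
- manip.sleep(seconds).
- manip.solve_ik(position, orientation): joint angles nearest the present ones, or None.
- viewer.get_image(name): name is "scene" or "top" or "wrist"; returns the picture (384x512x3 uint8, red, green, blue); there is no depth.
- viewer.get_calibration(name): a dict with "vfov" (degrees; the focal length in pixels is half the picture's height over the tangent of half this angle, whatever the lens; pixels are square), "cx", "cy" (the principal point, pixels), "eye" and "attitude" of the camera in the world. Camera axes: x right, y down, z forward; pixel columns grow to the right and rows downward; lengths in m; the calibration is good to about 2 mm. The wrist camera is an equidistant fisheye: a pixel r from the principal point sees the ray r / f radians off the axis. A picture is of the moment at which its call begins: read the wrist's pose just before it. get_calibration takes no time and is no camera call; for the wrist camera it gives the pose at the moment of the call.
A pose or a line that the arm cannot do raises manip.PlanningError and nothing moves.
- manip.hand_in(): hands the job in, once; it reports no verdict.
Readings, each from a call of its own:
- manip.current_clock(): time.
- manip.current_q(): joint angles.
- manip.current_joint_velocities(): joint speeds.
- manip.current_tau(): joint torques, N m.
- manip.current_tool_pos(): TCP position.
- manip.current_tcp_rot(): TCP orientation.
- manip.current_force(): force on the tool from outside, world axes, zero at the start.
- manip.current_wrist_torque(): the same for the moment, N m.
- manip.current_finger_gap(): finger opening in m.
Only numpy, scipy, OpenCV 4.12 (cv2) and the standard library are available. Lean on these libraries where they do the work, as an engineer would, in place of code of your own. Each camera call takes 0.05 s, during which the arm holds its last target.

TASK

First turn the swivel hook on the weight stand until it points straight over the green pad. Then pick up the test weight with the blue grip and hang it by its bail on the hook, so that it hangs still and freely above the pad. Leave the weight with the orange grip standing where it is.

Things in the scene. Friction and masses are not known exactly. Their poses are not given: they have to be found in the camera images.
- stand: Fixed weight stand: grey base plate 165 x 104 x 10 mm, upright post. Origin on the surface at the post's axis, z up; -x points from the post to the centre of the round green pad (60 mm across, 70 mm from the axis, top at z 14). On the post turns a hook: black hub 32 mm across, z 115 to 150, and a level steel bar 9 mm thick, top at z 140, with an upturned tip at 89 to 99 mm from the axis, tip top z 154.
- swivel_hook (a joint): Angle of the hook's bar about the post's vertical axis, rad: 0 = straight over the green pad (the stand's -x), positive = counter-clockwise seen from above. Range -1.7 to 1.7, light friction (0.08 N m), stays where it is left. Starts between 0.7 and 1.3.
- hook_fin (a point): Centre of the black upright grip fin on top of the hub, on the post's axis, 169 mm above the surface; turn the hook by it. The fin is 36 mm long in line with the bar (which points to this point's -x), 12 mm thick across it (y), and stands from z 149 to 189 mm. It turns with the hook.
- blue_weight: Loose test weight with blue grip, 0.25 to 0.5 kg, upright. Origin: centre of its underside. Steel cylinder 54 mm across, 36 mm high; on it a closed steel bail in the weight's y-z plane, 12 mm thick (x), 53 mm wide (y). Blue grip block on top: 18 mm along y, 24 mm along x, clear of the bail from z 100 to its top at 142 mm. Grip it from above across the 18 mm.
- blue_bail (a point): Peak of the underside of the blue weight's bail, 92 mm above the weight's underside: this rests on the hook's bar. The bail's opening runs through along x, is 39 mm wide (y) and reaches 56 mm down from this peak to the cylinder's top; its roof slopes down to 18 mm below the peak at both sides.
- orange_weight: Bystander: a weight of the same shape and size as the blue one, but with an orange grip block. Origin: centre of its underside, z up. Not to be used.

How it is judged:
By the outcome, as a careful person would: the job done as asked, in the order asked, and still so for the second after the job is handed in, with the robot touching nothing.
It also fails if it takes over 48 s, if anything falls off the work surface, if the arm or the gripper's body presses on something with over 40 N, if the wrist force passes 120 N, or if a joint passes its speed limit or range.

## Working session

There is one attempt and no reset: what is moved stays moved. The work goes in short steps, each a Python script; the robot and the scene stay as the last script left them, time stands still between calls to the robot, and variables do not carry over. Pictures are saved under pics/ and viewed, and the job is handed in when it is done.

```bash
ls; mkdir -p pics; python3 - <<'E'
from bench import manip, effector, viewer
import cv2
for n in ["scene","top","wrist"]:
    im=viewer.get_image(n); cv2.imwrite(f"pics/a_{n}.png",im[:,:,::-1]); print(n,viewer.get_calibration(n))
print(manip.current_clock(),manip.current_tool_pos(),manip.current_tcp_rot())
E
```

```text
pics
scene {'vfov': 42.921093141683734, 'cx': 264.26017736659196, 'cy': 188.27770349597367, 'eye': array([0.18928272, 0.68794633, 1.00041202]), 'attitude': array([-0.18940279,  0.90730063, -0.36731011,  0.07755918])}
top {'vfov': 47.62690852913741, 'cx': 252.3097057132823, 'cy': 193.60573976513248, 'eye': array([ 0.43565683, -0.07789172,  1.09345187]), 'attitude': array([-0.69924843,  0.71279039, -0.04765567,  0.02665382])}
wrist {'vfov': 65.70646984690485, 'cx': 253.78586877853445, 'cy': 189.93961708209162, 'eye': array([ 0.28450987, -0.58916678,  0.38339284]), 'attitude': array([ 0.80416493, -0.57552773, -0.08719026,  0.1203514 ])}
0.15 [ 0.2090942  -0.61488879  0.22593024] [ 8.13032934e-01 -5.82217232e-01 -5.72572590e-04 -4.63252069e-04]
```

View pics/a_scene.png

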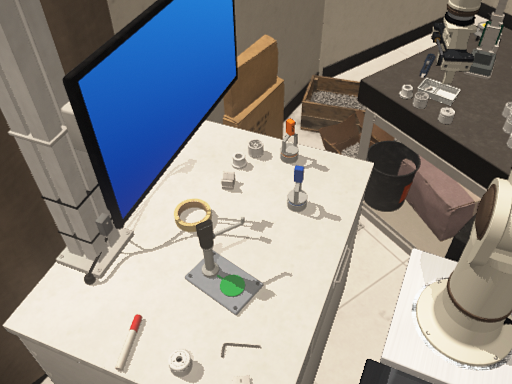

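View pics/a_top.png

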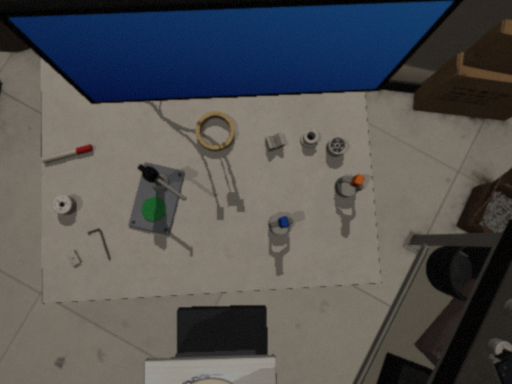

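View pics/a_wrist.png

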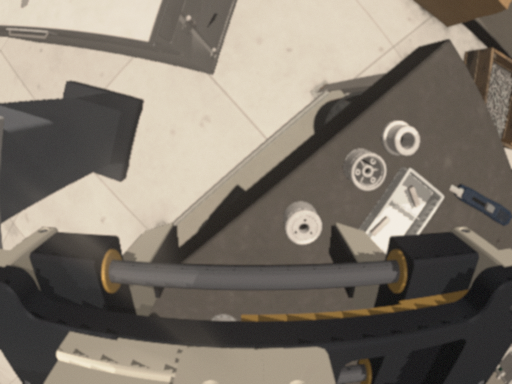

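The top picture shows the stand near (155,195) with the pad at (153,209), the blue weight near (281,225) and the orange one near (348,187). The hook bar points from the fin at (150,173) to about (185,197). I'll zoom in for exact pixels.

```bash
python3 - <<'E'
import cv2
t=cv2.imread("pics/a_top.png"); s=cv2.imread("pics/a_scene.png")
def c(im,x,y,w,h,k,n): cv2.imwrite(n,cv2.resize(im[y:y+h,x:x+w],None,fx=k,fy=k,interpolation=cv2.INTER_CUBIC))
c(t,120,150,90,90,6,"pics/b_ts.png"); c(t,255,195,60,60,8,"pics/b_tb.png")
c(s,175,210,100,105,5.5,"pics/b_ss.png"); c(s,270,155,50,65,8,"pics/b_sb.png")
E
```

```text
(no output)
```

View pics/b_ts.png

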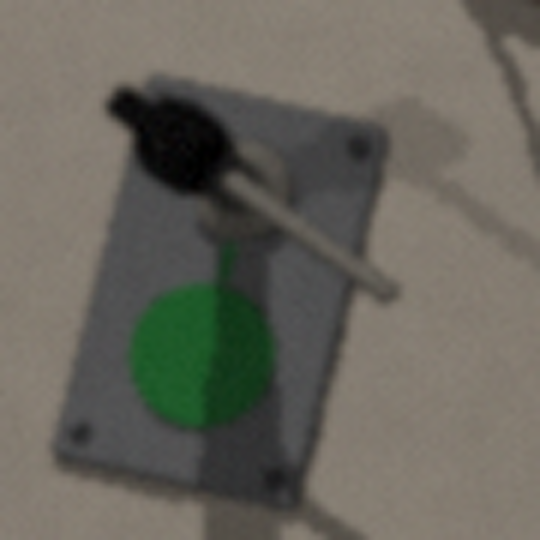

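View pics/b_tb.png

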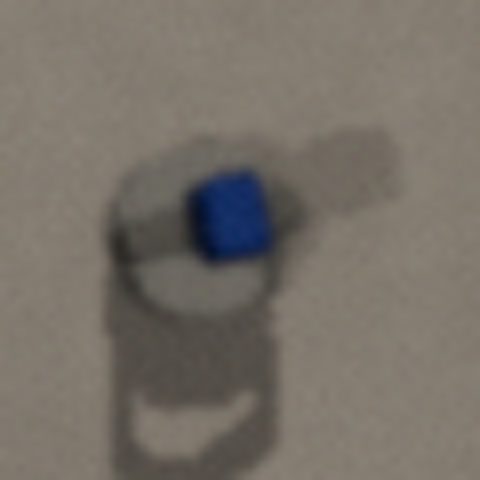

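View pics/b_ss.png

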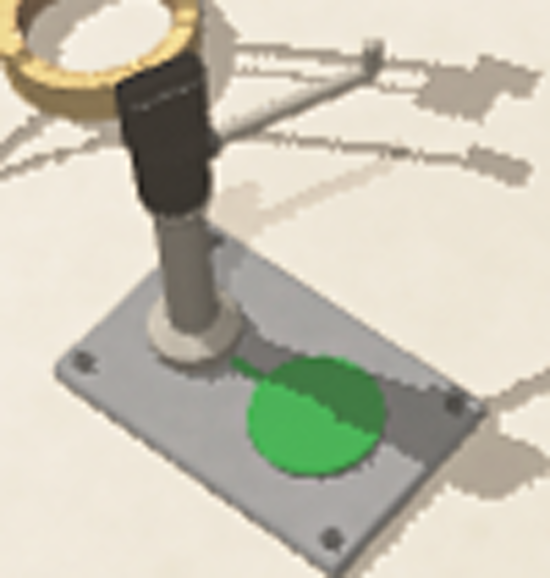

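View pics/b_sb.png

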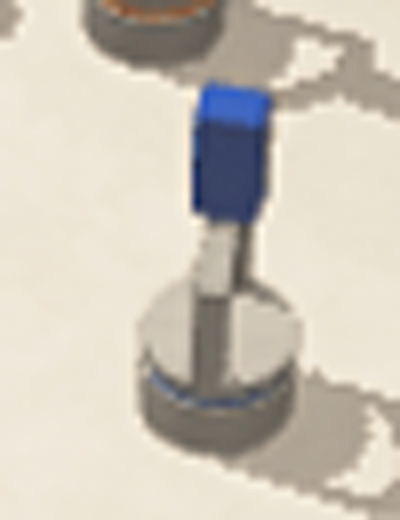

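The crops resolve the stand's corners, the pad, the tip at crop (390,293) in the top view, and the blue block. Next I'll fit the poses.

```bash
cat > h.py <<'E'
import numpy as np, cv2
from scipy.spatial.transform import Rotation as R
from scipy.optimize import least_squares, minimize
def project(P,cal,fish=False):
    P=np.atleast_2d(P); r=R.from_quat(cal['attitude']).inv().apply(P-cal['eye'])
    f=192/np.tan(np.radians(cal['vfov'])/2)
    if fish:
        rho=np.hypot(r[:,0],r[:,1]); th=np.arctan2(rho,r[:,2]); k=f*th/np.maximum(rho,1e-12)
        return np.c_[cal['cx']+k*r[:,0],cal['cy']+k*r[:,1]]
    return np.c_[cal['cx']+f*r[:,0]/r[:,2],cal['cy']+f*r[:,1]/r[:,2]]
def place(P,x,y,a):
    P=np.atleast_2d(P); c,s=np.cos(a),np.sin(a)
    return np.c_[x+c*P[:,0]-s*P[:,1],y+s*P[:,0]+c*P[:,1],P[:,2]]
def box(hx,hy,z0,z1): return np.array([[i*hx,j*hy,z] for i in(-1,1) for j in(-1,1) for z in(z0,z1)])
def sil(P,cal,fish=False,shape=(384,512),k=4):
    q=project(P,cal,fish); h=cv2.convexHull(((q+0.5)*k*16).astype(np.int32).reshape(-1,1,2))
    m=np.zeros((shape[0]*k,shape[1]*k),np.float32); cv2.fillPoly(m,[h],1.0,cv2.LINE_8,4)
    return cv2.resize(m,(shape[1],shape[0]),interpolation=cv2.INTER_AREA)
E
cat > fit.py <<'E'
from h import *
from bench import viewer
C={n:viewer.get_calibration(n) for n in("top","scene")}
I={n:cv2.imread(f"pics/a_{n}.png").astype(float) for n in C}
# stand
mk=lambda p,o,k:(np.array(p)+.5)/k-.5+np.array(o)
o={"top":((120,150),6),"scene":((175,210),5.5)}
corn={"top":[(152,75),(385,128),(298,505),(57,455)],"scene":[(57,370),(213,222),(483,408),(337,575)]}
pad={"top":(202,356),"scene":(316,415)}; tip={"top":(388,293),"scene":(373,43)}
cl=lambda x0:np.array([[x0+.0825,-.052,.01],[x0+.0825,.052,.01],[x0-.0825,.052,.01],[x0-.0825,-.052,.01]])
# order in top: TL=(+x,+y), TR=(+x,-y), BR=(-x,-y), BL=(-x,+y)
def model(p,n):
    x,y,a,x0,h=p
    cs=np.array([[x0+.0825,s,.01] for s in(-.052,.052)]+[[x0-.0825,s,.01] for s in(-.052,.052)])
    ordr={"top":[1,0,2,3],"scene":[1,0,2,3]}[n]
    P=np.vstack([cs[ordr],[[-.07,0,.014]],[[-.094*np.cos(h),-.094*np.sin(h),.154]]])
    return project(place(P,x,y,a),C[n])
def res(p,full=False):
    r=[]
    for n in C:
        obs=np.array([mk(q,*o[n]) for q in corn[n]+[pad[n],tip[n]]]); r.append(model(p,n)-obs)
    return r if full else np.concatenate(r).ravel()
s=least_squares(res,[.5,.17,-.1,-.05,.9],loss="soft_l1")
print("stand",s.x); print(np.round(res(s.x,True),1))
def fitblk(n2mask,init):
    best=None
    for a0 in np.arange(-1.5,1.6,.4):
        def cost(p):
            return sum(((sil(place(box(.012,.009,.1,.142),*p),C[n])-m)**2).sum() for n,m in n2mask.items())
        r=minimize(cost,[*init,a0],method="Nelder-Mead",options=dict(initial_simplex=np.array([[*init,a0],[init[0]+.02,init[1],a0],[init[0],init[1]+.02,a0],[*init,a0+.3]]),maxiter=150,xatol=1e-4))
        if best is None or r.fun<best.fun: best=r
        print(np.round(r.x,4),round(r.fun,1))
    return best
M={}
for n in C:
    b,g,r_=np.moveaxis(I[n],2,0); m=np.clip((b-np.maximum(r_,g)-0)/ (60 if n=='top' else 60),0,1)
    w=np.zeros_like(m); 
    if n=="top": w[200:245,265:300]=1
    else: w[158:190,285:312]=1
    M[n]=m*w; ys,xs=np.nonzero(M[n]>.5); print(n,len(xs),xs.mean(),ys.mean())
print("blue",fitblk(M,(.42,-.13)).x)
E
python3 fit.py
```

```text
stand [ 0.58340369  0.11686173 -0.24676109 -0.04221206  1.18034129]
[[[-0.4 -0.5]
  [ 1.2  0.1]
  [-0.5  1.6]
  [-1.4  0.4]
  [ 0.2  0. ]
  [-0.4 -0.3]]

 [[-1.6 -0.4]
  [-0.9 -1. ]
  [ 1.7 -0.7]
  [ 0.1  0.1]
  [ 0.3 -0.1]
  [ 0.2 -0.1]]]
top 71 283.84507042253523 221.49295774647888
scene 135 298.0962962962963 173.26666666666668
[ 0.4739 -0.1765 -1.3675] 61.3
[ 0.4733 -0.1741 -1.2246] 62.1
[ 0.4737 -0.1764 -1.4061] 61.0
[ 0.4727 -0.1759  0.5917] 71.3
[ 0.4739 -0.1761  0.3228] 51.3
[ 0.4738 -0.1762  0.1296] 62.8
[ 0.4737 -0.1765  2.3354] 75.8
[ 0.4735 -0.1766  1.7025] 61.8
blue [ 0.47390247 -0.17614864  0.32283398]
```

```bash
cat >> h.py <<'E'
def q_down(th): return [np.cos(th/2),np.sin(th/2),0.,0.]
E
python3 - <<'E'
from h import *
from bench import manip, viewer
c=viewer.get_calibration("wrist"); Rt=R.from_quat(manip.current_tcp_rot())
print("cam off tool",Rt.inv().apply(c['eye']-manip.current_tool_pos()), "axis",(Rt.inv()*R.from_quat(c['attitude'])).as_matrix())
sx,sy,a,h=.5834,.1169,-.247,1.18
for nm,p,th in [("fin",(sx,sy,.155),a+h+np.pi/2),("fin0",(sx,sy,.155),a+np.pi/2),("blue",(.474,-.176,.12),.3+np.pi/2),("hang",(sx-.07*np.cos(a),sy-.07*np.sin(a),.19),a+np.pi/2)]:
    for k in(-1,0,1):
        t=th+k*np.pi; t=(t+2*np.pi)%(2*np.pi)-2*np.pi if False else t
        q=manip.solve_ik(p,q_down(t)); print(nm,round(t,2),None if q is None else np.round(q,2))
        q=manip.solve_ik(np.array(p)+[0,0,.12],q_down(t)); print("   hi",None if q is None else np.round(q,2))
E
```

```text
cam off tool [-0.00029588 -0.07969513 -0.15745544] axis [[ 9.99999928e-01  3.56078390e-04 -1.30190019e-04]
 [-3.02063588e-04  9.55802541e-01  2.94009204e-01]
 [ 2.29126275e-04 -2.94009143e-01  9.55802580e-01]]
fin -0.64 [ 0.54  0.74 -1.13  1.74  0.74  1.15 -1.46]
   hi [ 0.48  0.5  -0.99  1.63  0.44  1.25 -1.23]
fin 2.5 [ 0.61  0.87 -1.3   1.74  0.89  1.26  1.58]
   hi [ 0.62  0.67 -1.3   1.62  0.66  1.36  1.74]
fin 5.65 [ 0.54  0.74 -1.13  1.74  0.74  1.15 -1.46]
   hi [ 0.48  0.5  -0.99  1.63  0.44  1.25 -1.23]
fin0 -1.82 [ 0.42  0.62 -0.91  1.75  0.56  1.05 -2.51]
   hi [ 0.58  0.6  -1.19  1.62  0.57  1.31 -2.52]
fin0 1.32 [ 0.31  0.56 -0.74  1.75  0.44  1.    0.73]
   hi [ 0.62  0.67 -1.3   1.62  0.66  1.36  0.56]
fin0 4.47 [ 0.42  0.62 -0.91  1.75  0.56  1.05 -2.51]
   hi [ 0.58  0.6  -1.19  1.62  0.57  1.31 -2.52]
blue -1.27 [ 0.87  0.44 -0.69  1.99  0.38  0.83 -1.3 ]
   hi [ 0.97  0.28 -0.78  1.88  0.22  1.07 -1.17]
blue 1.87 [ 1.16  0.62 -1.11  1.99  0.69  0.97  1.58]
   hi [ 1.27  0.44 -1.21  1.88  0.45  1.14  1.77]
blue 5.01 [ 0.87  0.44 -0.69  1.99  0.38  0.83 -1.3 ]
   hi [ 0.97  0.28 -0.78  1.88  0.22  1.07 -1.17]
hang -1.82 [ 0.43  0.45 -0.93  1.87  0.42  1.03 -2.49]
   hi [ 0.48  0.3  -0.95  1.73  0.26  1.24 -2.35]
hang 1.32 [ 0.64  0.67 -1.3   1.87  0.7   1.17  0.42]
   hi [ 0.68  0.46 -1.29  1.73  0.45  1.31  0.62]
hang 4.47 [ 0.43  0.45 -0.93  1.87  0.42  1.03 -2.49]
   hi [ 0.48  0.3  -0.95  1.73  0.26  1.24 -2.35]
```

```bash
python3 - <<'E'
from h import *
from bench import manip, viewer
import pickle
manip.servo_line([.209,-.615,.30],vel=.2)
print(manip.current_clock())
manip.move_pose([.46,-.172,.30],q_down(1.87))
print(manip.current_clock(),np.round(manip.current_q(),2),manip.current_tool_pos())
c=viewer.get_calibration("wrist"); im=viewer.get_image("wrist"); cv2.imwrite("pics/c_w1.png",im[:,:,::-1]); pickle.dump(c,open("c_w1.pkl","wb"))
E
```

```text
0.6667
2.5167 [ 1.32  0.29 -1.19  1.83  0.29  1.21  1.91] [ 0.45972563 -0.17288926  0.2996945 ]
```

View pics/c_w1.png

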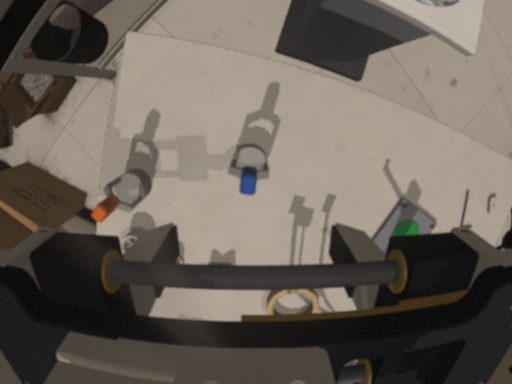

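The wrist view shows the blue block at about (248,180) with its bail on the robot side, the orange weight at (105,207), and the pad at (405,228).

```bash
cat > fitw.py <<'E'
from h import *
import pickle,sys
c=pickle.load(open("c_w1.pkl","rb")); im=cv2.imread("pics/c_w1.png")
b,g,r=np.moveaxis(im.astype(float),2,0)
m=np.clip((b-np.maximum(r,g))/60,0,1); w=np.zeros_like(m); w[155:205,225:275]=1; m*=w
def cost(p): return ((sil(place(box(.012,.009,.1,.142),*p),c,True)-m)**2).sum()
for a0 in(-1.3,-.3,0,.3,.6):
    i=[.474,-.176,a0]
    s=minimize(cost,i,method="Nelder-Mead",options=dict(initial_simplex=np.array([i,[.49,-.176,a0],[.474,-.16,a0],[.474,-.176,a0+.3]]),xatol=1e-4,maxiter=200)); print(s.x.round(4),round(s.fun,1))
p=[float(v) for v in sys.argv[1:4]] if len(sys.argv)>3 else s.x
k=8;x0,y0=225,135
z=cv2.resize(im[y0:y0+70,x0:x0+60],None,fx=k,fy=k,interpolation=cv2.INTER_CUBIC)
def d(P,col):
    q=(project(place(P,*p),c,True)-[x0,y0]+.5)*k
    cv2.polylines(z,[q.astype(int).reshape(-1,1,2)],True,col,1)
t=np.linspace(0,2*np.pi,60)
d(np.c_[.027*np.cos(t),.027*np.sin(t),0*t+.036],(0,0,255)); d(np.c_[.027*np.cos(t),.027*np.sin(t),0*t],(0,255,255))
for zz in(.1,.142): d(np.array([[.012,.009,zz],[-.012,.009,zz],[-.012,-.009,zz],[.012,-.009,zz]]),(0,255,0))
for xx in (-.006,.006): d(np.array([[xx,.0265,.036],[xx,.0265,.075],[xx,-.0265,.075],[xx,-.0265,.036]]),(255,0,255))
cv2.imwrite("pics/"+(sys.argv[4] if len(sys.argv)>4 else "d1.png"),z)
E
python3 fitw.py .474 -.176 .32
```

```text
[ 0.474  -0.1759 -1.2985] 216.2
[ 0.4728 -0.1757  0.1847] 155.5
[ 0.4721 -0.1757  0.2018] 154.0
[ 0.4723 -0.1761  0.1635] 155.2
[ 0.4729 -0.1763  0.201 ] 156.0
```

View pics/d1.png

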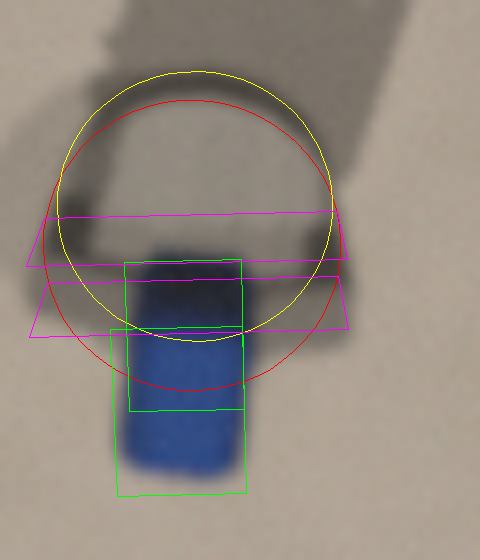

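```bash
python3 fitw.py .470 -.1763 .185 d2.png >/dev/null
```

```text
(no output)
```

View pics/d2.png

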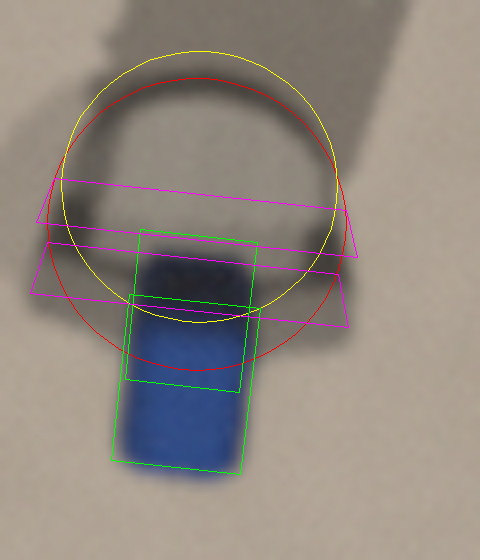

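The fit for the blue weight is about (0.4725, -0.176) with yaw 0.19. Next is a close look at the stand.

```bash
python3 - <<'E'
from h import *
from bench import manip, viewer
import pickle
manip.move_pose([.5834,.1169,.33],q_down(2.50))
print(manip.current_clock(),np.round(manip.current_q(),2),manip.current_tool_pos())
c=viewer.get_calibration("wrist"); im=viewer.get_image("wrist"); cv2.imwrite("pics/c_w2.png",im[:,:,::-1]); pickle.dump(c,open("c_w2.pkl","wb"))
E
```

```text
3.7667 [ 0.59  0.55 -1.21  1.55  0.52  1.4   1.84] [0.58370394 0.11496001 0.32962751]
```

View pics/c_w2.png

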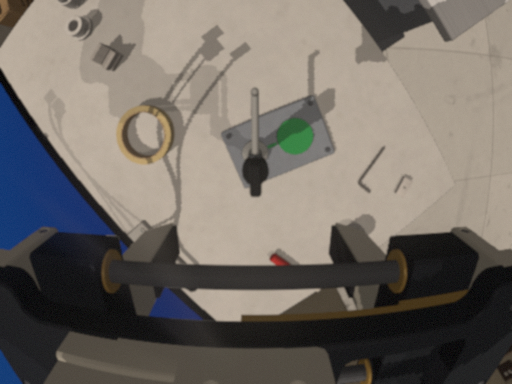

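The wrist view over the stand shows the bar tip at (255,92), the fin at (256,178) and the pad at (294,135). I'll overlay the fitted model on it.

```bash
cat > ovs.py <<'E'
from h import *
import pickle,sys
tag=sys.argv[1]; p=[float(v) for v in sys.argv[2:5]]; h=float(sys.argv[5]); X0=float(sys.argv[6]);out=sys.argv[7]
c=pickle.load(open(f"c_{tag}.pkl","rb")); im=cv2.imread(f"pics/c_{tag}.png")
k=4.5;x0,y0,W,H=[int(v) for v in sys.argv[8:12]] if len(sys.argv)>8 else (210,80,135,125)
z=cv2.resize(im[y0:y0+H,x0:x0+W],None,fx=k,fy=k,interpolation=cv2.INTER_CUBIC)
def d(P,col,hook=False,close=True):
    P=np.array(P)
    if hook: P=place(P,0,0,h)
    q=(project(place(P,*p),c,True)-[x0,y0]+.5)*k
    cv2.polylines(z,[q.astype(int).reshape(-1,1,2)],close,col,1)
t=np.linspace(0,2*np.pi,60)
d(np.c_[-.07+.03*np.cos(t),.03*np.sin(t),0*t+.014],(0,0,255))
d([[X0+i*.0825,j*.052,.01] for i,j in((1,1),(1,-1),(-1,-1),(-1,1))],(0,255,255))
d(np.c_[.016*np.cos(t),.016*np.sin(t),0*t+.15],(255,255,0))
for zz in(.149,.189): d([[i*.018,j*.006,zz] for i,j in((1,1),(1,-1),(-1,-1),(-1,1))],(0,255,0),True)
d([[-.016,.0045,.14],[-.099,.0045,.14],[-.099,-.0045,.14],[-.016,-.0045,.14]],(255,0,255),True)
d([[-.089,.0045,.154],[-.099,.0045,.154],[-.099,-.0045,.154],[-.089,-.0045,.154]],(255,0,255),True)
cv2.imwrite("pics/"+out,z)
E
python3 ovs.py w2 .5834 .1169 -.247 1.18 -.0422 e1.png
```

```text
(no output)
```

View pics/e1.png

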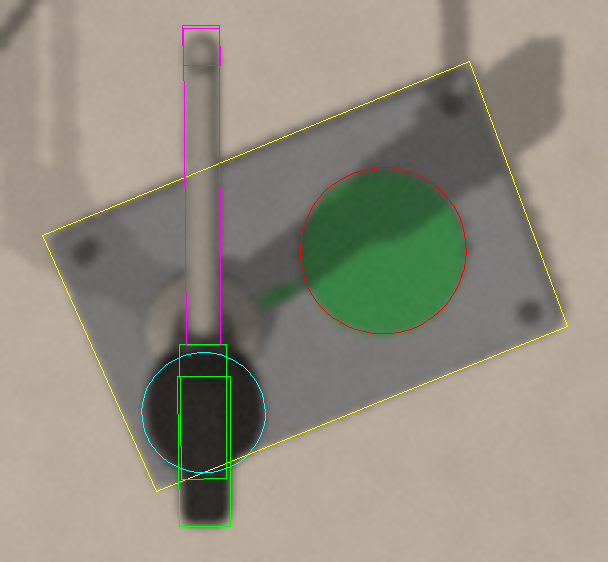

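The model lines up well, so I'll grip the fin and turn it.

```bash
python3 - <<'E'
from h import *
from bench import manip, viewer, effector
import pickle
x,y,a,h=.5834,.1169,-.247,1.18
th=a+h+np.pi/2
manip.servo_line([x,y,.156],ori=q_down(th),vel=.15)
print(manip.current_clock(),np.round(manip.current_q(),2),manip.current_tool_pos(),manip.current_force())
effector.close(f_grip=15)
print(manip.current_clock(),manip.current_finger_gap(),manip.current_force(),manip.current_wrist_torque())
N=6
for i in range(1,N+1):
    manip.move_pose([x,y,.156],q_down(th-h*i/N))
    print(manip.current_clock(),np.round(manip.current_tool_pos(),4),np.round(manip.current_force(),1),np.round(manip.current_wrist_torque(),2))
manip.sleep(.3)
q=manip.current_tcp_rot(); print(2*np.arctan2(q[1],q[0]),a+np.pi/2,np.round(manip.current_q(),2))
cv2.imwrite("pics/f_top.png",viewer.get_image("top")[:,:,::-1])
E
```

```text
5.125 [ 0.51  0.7  -1.08  1.74  0.69  1.12  1.72] [0.58406117 0.11728188 0.15702095] [ 0.27976536 -0.45069845  0.11584945]
6.3333 0.011825468646600437 [ 0.38123511 -0.01116386 -0.63931907] [ 0.08568846 -0.1476853   0.06889834]
6.6167 [0.5834 0.1169 0.156 ] [-0.1  0.2 -0.9] [ 0.27 -0.13 -0.05]
6.9 [0.5833 0.1171 0.156 ] [ 0.2  1.5 -0. ] [ 0.28 -0.1  -0.03]
7.1833 [0.5832 0.1173 0.156 ] [-1.5  0.3 -0.3] [ 0.35 -0.03 -0.08]
7.4667 [0.5832 0.1175 0.156 ] [-1.4  1.6  0.3] [ 0.55  0.1  -0.06]
7.75 [0.5831 0.1176 0.156 ] [-1.5  2.9 -0.9] [ 0.8   0.17 -0.03]
8.0333 [0.5832 0.1178 0.156 ] [-1.7  4.7 -0.9] [ 1.05  0.07 -0.03]
1.3303957225069065 1.3237963267948967 [ 0.36  0.58 -0.82  1.75  0.49  1.03  0.69]
```

```bash
python3 - <<'E'
from h import *
from bench import manip, viewer, effector
import pickle
effector.open_jaws()
p=manip.current_tool_pos(); print(manip.current_clock(),p)
manip.servo_line([.5834,.1169,.33],vel=.2)
print(manip.current_clock(),manip.current_finger_gap())
c=viewer.get_calibration("wrist"); im=viewer.get_image("wrist"); cv2.imwrite("pics/c_w3.png",im[:,:,::-1]); pickle.dump(c,open("c_w3.pkl","wb"))
E
python3 ovs.py w3 .5834 .1169 -.247 0 -.0422 e3.png 190 70 135 125
```

```text
9.7 [0.58337809 0.11691526 0.15598086]
10.7167 0.09186061174217526
```

View pics/e3.png

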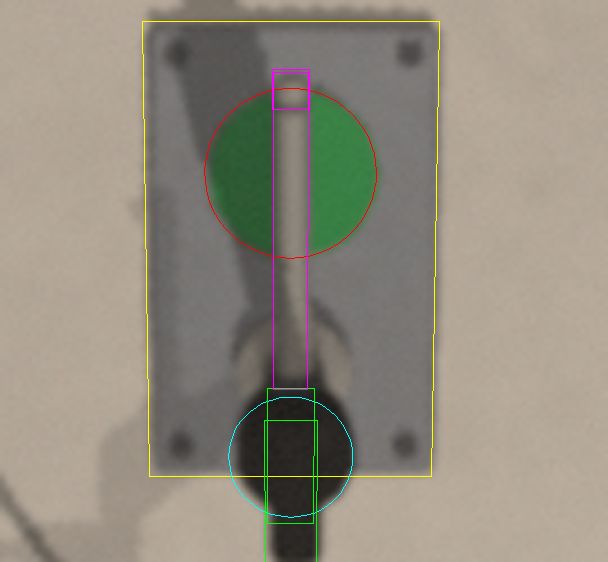

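The overlay shows the bar straight along the stand's axis over the pad: tip at crop x≈291, bolts' midpoint ≈293. Now I'll fetch the blue weight.

```bash
python3 - <<'E'
from h import *
from bench import manip, viewer, effector
import pickle
bx,by,ba=.4725,-.1762,.185; th=ba+np.pi/2
manip.move_pose([bx,by,.27],q_down(th))
print(manip.current_clock(),manip.current_tool_pos())
c=viewer.get_calibration("wrist"); im=viewer.get_image("wrist"); cv2.imwrite("pics/c_w4.png",im[:,:,::-1]); pickle.dump(c,open("c_w4.pkl","wb"))
E
sed -e 's/c_w1/c_w4/g' fitw.py > fitw4.py; sed -i 's/x0,y0=225,135/x0,y0=225,130/;s/w\[155:205,225:275\]/w[140:215,225:285]/' fitw4.py
python3 fitw4.py .4725 -.1762 .185 d4.png
```

```text
11.9833 [ 0.473148   -0.17512671  0.27017694]
[ 0.4735 -0.175  -1.2634] 262.5
[ 0.4724 -0.1757  0.1751] 187.6
[ 0.4737 -0.1759  0.2219] 193.5
[ 0.4711 -0.1761  0.2664] 191.8
[ 0.4716 -0.1768  0.1737] 190.8
```

View pics/d4.png

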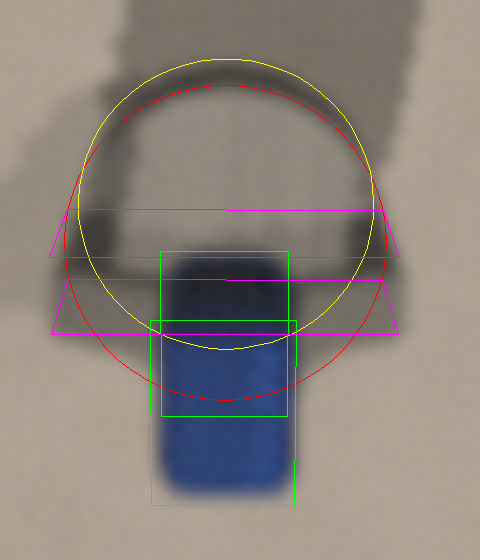

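The model sits on the weight, with yaw aligned to the tool and about 1 mm of offset. Grasp and lift.

```bash
python3 - <<'E'
from h import *
from bench import manip, viewer, effector
import pickle
bx,by,ba=.4723,-.1765,.185; th=ba+np.pi/2
manip.servo_line([bx,by,.104],ori=q_down(th),vel=.15)
print(manip.current_clock(),manip.current_tool_pos(),manip.current_force())
effector.close(f_grip=40)
zt=manip.current_tool_pos()[2]
print(manip.current_clock(),manip.current_finger_gap(),manip.current_tool_pos(),manip.current_force(),manip.current_wrist_torque())
manip.servo_line([bx,by,.20],vel=.15)
manip.sleep(.2)
print(manip.current_clock(),manip.current_finger_gap(),manip.current_tool_pos(),manip.current_force(),manip.current_wrist_torque())
cv2.imwrite("pics/g_w.png",viewer.get_image("wrist")[:,:,::-1]); cv2.imwrite("pics/g_s.png",viewer.get_image("scene")[:,:,::-1])
E
```

```text
13.2917 [ 0.47310245 -0.17659322  0.10479674] [1.09632119 0.17315642 0.44695277]
14.425 0.01766671456206749 [ 0.47225057 -0.1763917   0.10393668] [-0.91266207  0.18910331  0.01439741] [ 0.12686029 -0.20163272 -0.01695061]
15.4167 0.017682365515514 [ 0.47160954 -0.17623143  0.19898425] [ 1.5643648   0.36308608 -2.48992321] [ 0.13940868 -0.14884713  0.03628631]
```

View pics/g_w.png

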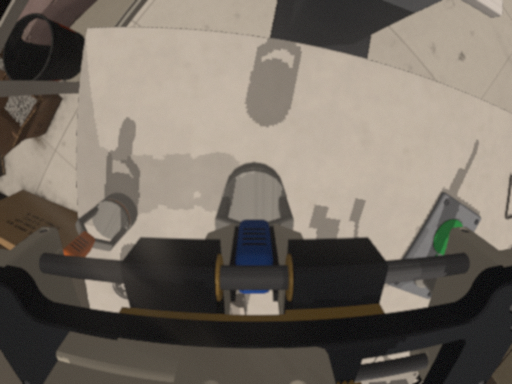

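View pics/g_s.png

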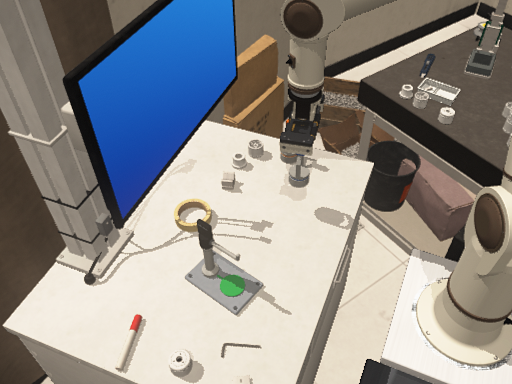

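The weight is lifted and upright in the grip. Next is the pre-approach beyond the hook tip, followed by a look.

```bash
python3 - <<'E'
from h import *
from bench import manip, viewer, effector
import pickle
x,y,a=.5834,.1169,-.247; u=np.array([-np.cos(a),-np.sin(a)]); th=a+np.pi/2
P=lambda r,z:[*(np.array([x,y])+u*r),z]
manip.servo_line([.4723,-.1765,.26],vel=.2)
manip.move_pose(P(.16,.26),q_down(th))
print(manip.current_clock(),manip.current_tool_pos(),P(.16,.26))
manip.servo_line(P(.16,.181),ori=q_down(th),vel=.15)
manip.sleep(.2)
q=manip.current_tcp_rot()
print(manip.current_clock(),manip.current_tool_pos(),2*np.arctan2(q[1],q[0])-th,manip.current_finger_gap(),manip.current_force())
for n in("scene","wrist"): cv2.imwrite(f"pics/h_{n}.png",viewer.get_image(n)[:,:,::-1])
s=cv2.imread("pics/h_scene.png"); cv2.imwrite("pics/h_sc.png",cv2.resize(s[170:320,170:330],None,fx=3.7,fy=3.7,interpolation=cv2.INTER_CUBIC))
E
```

```text
17.2333 [0.42846787 0.15478309 0.25939626] [np.float64(0.4282559564204059), np.float64(0.15601937808520214), 0.26]
18.1083 [0.42906963 0.1561788  0.18192573] -0.0004037004173285119 0.017962166971918037 [-0.2650643   0.06270702 -3.37531889]
```

View pics/h_sc.png

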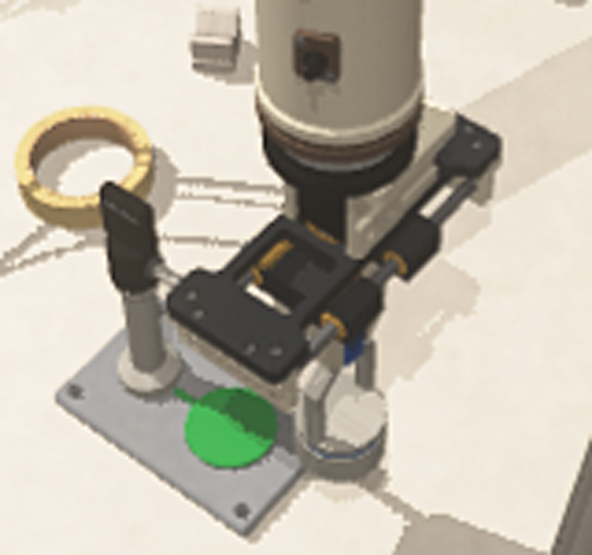

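View pics/h_wrist.png

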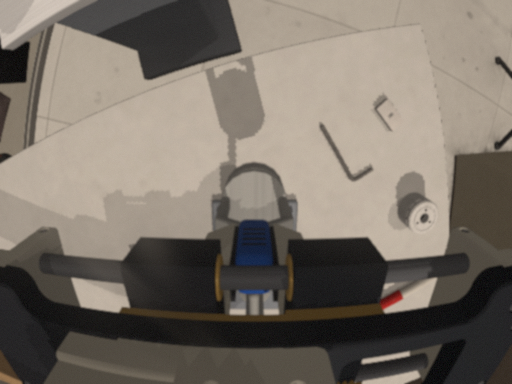

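The weight is upright just beyond the hook tip, with its opening in line with the bar. I'll slide it in while watching the forces.

```bash
python3 - <<'E'
from h import *
from bench import manip, viewer, effector
x,y,a=.5834,.1169,-.247; u=np.array([-np.cos(a),-np.sin(a)]); th=a+np.pi/2
P=lambda r,z:[*(np.array([x,y])+u*r),z]
f0=np.array(manip.current_force())
for r in(.125,.105,.085,.07):
    manip.servo_line(P(r,.181),ori=q_down(th),vel=.08)
    f=np.array(manip.current_force())-f0
    print(r,manip.current_clock(),np.round(manip.current_tool_pos(),4),np.round(f,1),round(manip.current_finger_gap(),4))
    if np.linalg.norm(f[:2])>6: print("STOP");break
manip.sleep(.2); print(np.round(manip.current_force(),1),manip.current_tool_pos(),P(.07,.181))
for n in("scene","wrist"): cv2.imwrite(f"pics/i_{n}.png",viewer.get_image(n)[:,:,::-1])
s=cv2.imread("pics/i_scene.png"); cv2.imwrite("pics/i_sc.png",cv2.resize(s[170:320,170:330],None,fx=3.7,fy=3.7,interpolation=cv2.INTER_CUBIC))
E
```

```text
0.125 18.8 [0.462  0.1477 0.1807] [ 1.   0.1 -0.2] 0.0177
0.105 19.2 [0.482  0.1425 0.1809] [ 0.8 -0.5 -0. ] 0.0176
0.085 19.6 [0.5014 0.1376 0.1809] [ 0.9 -0.6  0.3] 0.0177
0.07 19.9417 [0.516  0.1338 0.1809] [ 0.4  0.5 -0.6] 0.0177
[-0.2 -0.5 -1.9] [0.51518765 0.13414903 0.180956  ] [np.float64(0.5155244809339276), np.float64(0.13401472791227592), 0.181]
```

View pics/i_sc.png

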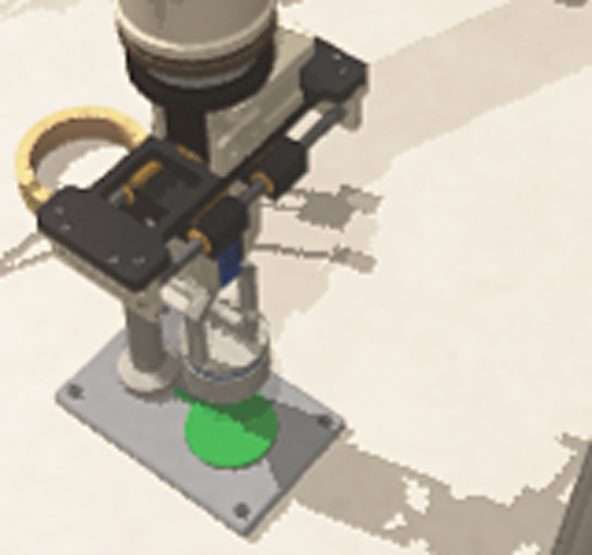

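View pics/i_wrist.png

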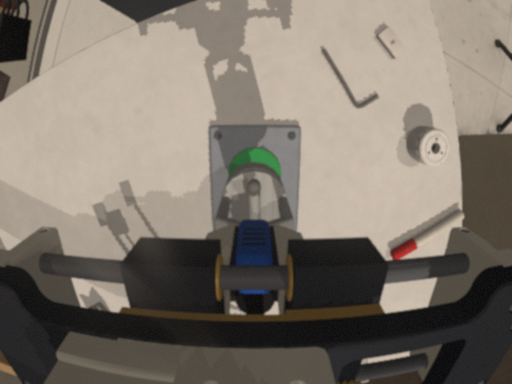

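The bar passes through the bail, with its tip visible and centred at (254,187). Lower until contact.

```bash
python3 - <<'E'
from h import *
from bench import manip, viewer, effector
x,y,a=.5834,.1169,-.247; u=np.array([-np.cos(a),-np.sin(a)]); th=a+np.pi/2
P=lambda r,z:[*(np.array([x,y])+u*r),z]
manip.servo_line(P(.07,.158),ori=q_down(th),vel=.06)
manip.sleep(.2); f0=np.mean([manip.current_force() for _ in range(5)],0); print(np.round(f0,1),manip.current_tool_pos())
z=.158
for i in range(12):
    z-=.001; manip.servo_line(P(.07,z),vel=.02); manip.sleep(.08)
    f=np.mean([manip.current_force() for _ in range(5)],0)-f0
    print(round(z,4),manip.current_clock(),np.round(manip.current_tool_pos(),4),np.round(f,1))
    if f[2]>3.0: break
cv2.imwrite("pics/j_wrist.png",viewer.get_image("wrist")[:,:,::-1])
E
```

```text
[ 0.7  0.8 -3.8] [0.5157811  0.13416466 0.15830506]
0.157 21.3083 [0.5155 0.134  0.1571] [-0.8 -0.3  1.3]
0.156 21.6417 [0.5155 0.134  0.156 ] [ 0.1 -0.5  0.1]
0.155 21.975 [0.5155 0.134  0.155 ] [-0.2 -0.9  1.1]
0.154 22.3083 [0.5155 0.134  0.154 ] [-0.3 -0.9  0.2]
0.153 22.6417 [0.5157 0.1342 0.1531] [-1.  -0.4  1.9]
0.152 22.975 [0.5158 0.1345 0.1528] [-2.5 -0.7  8.9]
```

```bash
python3 - <<'E'
from h import *
from bench import manip, viewer, effector
x,y,a=.5834,.1169,-.247; u=np.array([-np.cos(a),-np.sin(a)]); th=a+np.pi/2
P=lambda r,z:[*(np.array([x,y])+u*r),z]
manip.servo_line(P(.07,.1526),vel=.02); manip.sleep(.1); print(np.round(manip.current_force(),1))
effector.open_jaws(); manip.sleep(.2)
print(manip.current_clock(),manip.current_finger_gap(),np.round(manip.current_force(),1))
cv2.imwrite("pics/k_wrist.png",viewer.get_image("wrist")[:,:,::-1])
s=viewer.get_image("scene")[:,:,::-1]; cv2.imwrite("pics/k_sc.png",cv2.resize(s[170:320,170:330],None,fx=3.7,fy=3.7,interpolation=cv2.INTER_CUBIC))
E
```

```text
[-1.2  1.3  4.3]
24.8167 0.09189986015531593 [-0.5  0.1  0.2]
```

View pics/k_wrist.png

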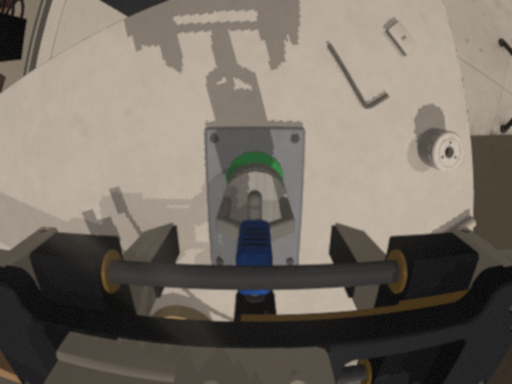

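View pics/k_sc.png

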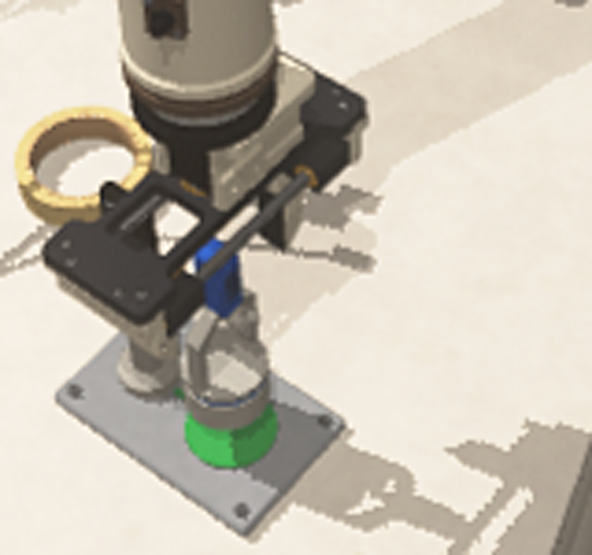

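The weight hangs on the bar and the jaws are clear of it. Retreat straight up and verify.

```bash
python3 - <<'E'
from h import *
from bench import manip, viewer, effector
import pickle
x,y,a=.5834,.1169,-.247; u=np.array([-np.cos(a),-np.sin(a)]); th=a+np.pi/2
P=lambda r,z:[*(np.array([x,y])+u*r),z]
manip.servo_line(P(.07,.34),vel=.12)
print(manip.current_clock(),np.round(manip.current_force(),1))
c=viewer.get_calibration("wrist"); im=viewer.get_image("wrist"); cv2.imwrite("pics/c_w5.png",im[:,:,::-1]); pickle.dump(c,open("c_w5.pkl","wb"))
s1=viewer.get_image("scene"); t=viewer.get_image("top"); manip.sleep(1.0); s2=viewer.get_image("scene"); im2=viewer.get_image("wrist")
d=lambda a,b,sl:np.abs(cv2.GaussianBlur(a,(0,0),1)[sl].astype(int)-cv2.GaussianBlur(b,(0,0),1)[sl]).max()
print("diff scene",d(s1,s2,(slice(225,320),slice(175,275))),"wrist",d(im,im2,(slice(60,220),slice(190,320))))
cv2.imwrite("pics/l_sc.png",cv2.resize(s2[200:320,170:290,::-1],None,fx=5,fy=5,interpolation=cv2.INTER_CUBIC))
cv2.imwrite("pics/l_top.png",cv2.resize(t[140:250,100:380,::-1],None,fx=2.8,fy=2.8,interpolation=cv2.INTER_CUBIC))
print(manip.current_clock())
E
python3 ovs.py w5 .5834 .1169 -.247 0 -.0422 l_w.png 190 90 135 130
```

```text
26.625 [-0.1 -0.1 -0.4]
diff scene 5 wrist 17
27.875
```

View pics/l_w.png

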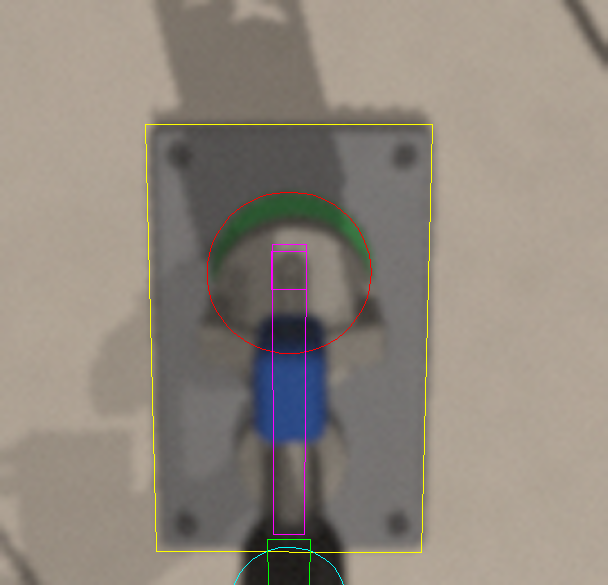

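View pics/l_sc.png

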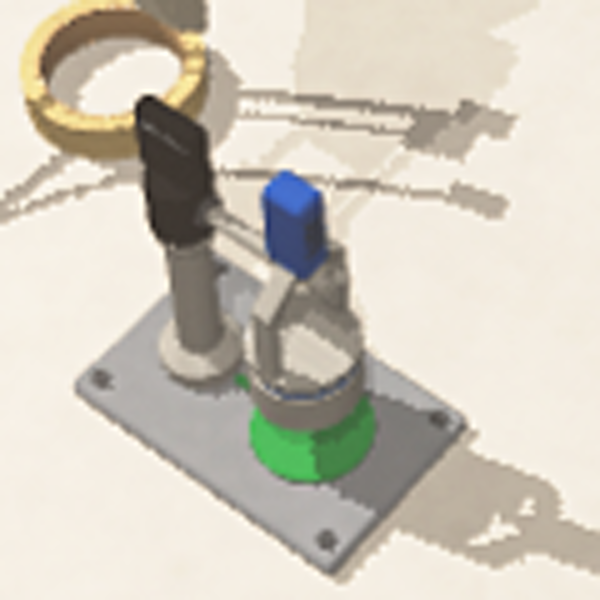

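View pics/l_top.png

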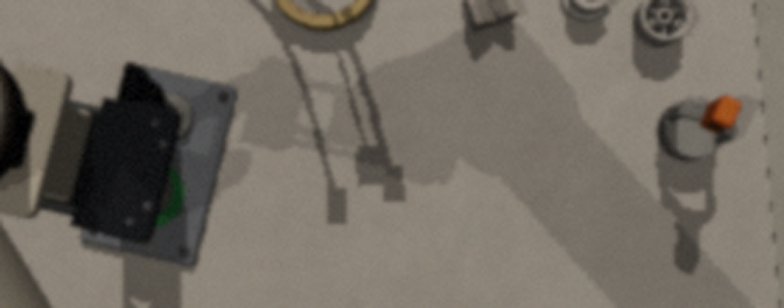

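The weight hangs upright at rest over the pad, the bar is on the stand's axis (tip at crop x≈290 against 289 in the model), and the orange weight stands untouched. Handing in.

```bash
python3 - <<'E'
from bench import manip
manip.hand_in(); print(manip.current_clock())
E
```

```text
the job is handed in; nothing more can be done
the job is handed in; nothing more can be done
```

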